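# Slide the open-backed grey watch head out of the parts tray

### The arm

A 7-joint arm with a two-finger parallel gripper is mounted at the origin on the work surface. World frame = base frame: x ahead of the robot, y to its left, z up, the work surface at z = 0. Lengths are in m, angles in rad, forces in N, time in s.
With the tool pointing down it reaches from about 0.4 to 0.85 m from the base axis. Payload 10.4 kg.
Tool frame: the origin (TCP) lies at the very end of the fingers, on their centre line; the grasp point (between the pads) lies 19 mm behind it; z points along the fingers, y is the direction in which the jaws open and shut (so a half turn about z gives the same grasp; the last joint's range is limited). The gripper opens to 87 mm and grips with 3 to 60 N. Pads are 19 mm wide; open, the fingers measure 117 mm over their backs; the gripper's body (75 mm by 190 mm) begins 51 mm behind the grasp point.
Start: joints at [-0.023, 0.332, -0.065, 1.46, 0.022, 1.35, -0.088], TCP at [0.625, 0, 0.223] pointing down, gripper open.
Joint ranges: [-2.6, 2.6], [-0.5, 2.12], [-1.47, 1.34], [0.16, 2.42], [-1.27, 4.41], [0.06, 2.06], [-2.6, 2.6]. Speed limits (rad/s): [2.22, 2.22, 2.79, 2.79, 3.14, 3.14, 3.14].

### API

Orientations are given as a unit quaternion [x, y, z, w].
In Python, from bench import r, eyes, job gives the robot as it stands. The module is installed in compiled form; this text tells all that it offers.
- The arm moves only by the tool play_rows, never from a script. Its argument "motion" is a list of rows, each a list of 7 numbers: the shift along the tool's x, y, z as a fraction of full scale, then the turn, a rotation vector about the tool's x, y, z as a fraction of full scale, then the opening in per cent of the stroke, from 0 (shut) to 100 (fully open). A call has 1 to 5 rows; each row is the pose to reach, as a shift and turn from the pose commanded when the call began, along the tool's axes at that moment; what a row does not reach only later rows make up. Full scale, the value 1, is 0.2 m for a shift and 90 degrees for a turn. A row lasts 1/8 s, in which the tool goes at most 62.5 mm and 10.7 degrees, less where a joint would pass 70% of its speed; a pose out of reach is approached as far as the arm can. A call with a number of a shift or a turn outside -1 to 1 is refused whole. A call with a gripper value outside its range is refused whole. The fingers move at their own pace and stop on an object; "squeeze" is the grip in N (left out, the last holds). Time passes only in rows, so rows that repeat a pose let the fingers close. It gives the time, the measured TCP pose, the force and the opening at its end, in the units of the state.
- r.read_state(): the state, without advancing time (a new reading comes with each control period).
- eyes.camera(name): name is "scene" or "side" or "wrist"; returns a dict with "image" (420x560x3 uint8, red, green, blue), "mtx" (3x3 intrinsics, pixels), "R" (3x3) and "t" (3): a world point X has camera coordinates R X + t. Camera axes: x right, y down, z forward; pixel columns grow to the right and rows downward; lengths in m; the calibration is good to about 2 mm. A picture is of the moment at which its call begins. There is no depth.
- job.close_job(): hands the job in, once; it reports no verdict.
Trained networks look in a picture, given as the dict that the camera call returned (one of the last four; its "shot" number tells which), for a name from the list of things; names that differ only in an ending like _2 or _b are one class to them, and where a whole thing is asked for, a point or a joint stands for the part that bears it (a point fixed in the world has none). Each returns a list of dicts, best first, with "p" (0 to 1); they miss things now and then, are a little off and sometimes report something else, mostly with a low value. They report only what shows in the picture. A call takes as long as a camera call. They do not tell look-alikes from the thing itself.
- eyes.regions_of(picture, label): "region" (420x560 bool, what is visible of it) and "xy" ([column, row] in pixels, amid what is visible of it).
- eyes.landmark_of(picture, label): "xy" ([column, row] in pixels: a listed point, or the origin of a listed thing).
The state is a dict: "time": time; "joint_positions": joint angles; "joint_vel": joint speeds; "joint_torque": joint torques, N m; "ee_pos": TCP position; "eef_rot": TCP orientation; "ft_force": force on the tool from outside, world axes, zero at the start; "torque": the same for the moment, N m; "width": finger opening in m.
Only numpy, scipy, OpenCV 4.12 (cv2) and the standard library are available. Lean on these libraries where they do the work, as an engineer would, in place of code of your own. Each camera call takes 0.05 s, during which the arm holds its last target. There are 200 camera calls.

### The job

Get the grey watch head out of the cluttered parts tray, through its open front, and leave it dial up and wholly on the round green patch. Its case back is off, so slide it along the surface, never lift or tip it, and leave everything else lying where it is.

Things in the scene. Friction and masses are not known exactly. Their poses are not given: they have to be found in the camera images.
- grey_head: the target, a light-grey watch head lying dial up: round case 41 mm across and 12 mm thick, four short lugs reaching 24 mm from the centre along its own x (corners 28 mm out) and a small crown to 24 mm on its -y side, about 60 g; origin at the centre of its underside, z up; it starts on the tray floor
- tray: fixed sorting tray: brown floor plate, top at z = 4 mm, from x = -220 to +100 mm of its frame, 310 mm wide along y; walnut walls 6 mm thick, 20 mm high above the table, round the rear part only (x = -100 to +100 mm; back wall at +x, sides at y = +-152 mm). The front (-x) is open and the same flat floor runs on, without a step, as an apron. Origin on the table surface, z up
- tray_mouth (a point): middle of the tray's open front, on the floor, where the side walls end; same axes as the tray
- spot: flat round green patch, 96 mm across, level with the apron in front of the tray's mouth; origin at its centre on the surface. Only a marking: nothing to catch on
- gold_head: gold-tone watch head lying dial up: round case 41 mm across and 12 mm thick, four short lugs reaching 24 mm from the centre along its own x (corners 28 mm out) and a small crown to 24 mm on its -y side, about 60 g; origin at the centre of its underside, z up with a cream dial, in the tray
- black_head: black watch head lying dial up: round case 41 mm across and 12 mm thick, four short lugs reaching 24 mm from the centre along its own x (corners 28 mm out) and a small crown to 24 mm on its -y side, about 60 g; origin at the centre of its underside, z up, in the tray
- steel_clasp: steel folding clasp, 18 x 34 x 8 mm, in the rear of the tray; origin at the centre of its underside
- gold_clasp: gold-tone folding clasp, 18 x 34 x 8 mm, in the rear of the tray; origin at the centre of its underside
- pin_block: blue plastic block with three steel pins, 16 x 30 x 22 mm, in the rear of the tray; origin at the centre of its underside
- link: single brass-coloured bracelet link, 16 x 12 x 6 mm, lying just inside the tray mouth, between the paths of two heads; origin at the centre of its underside
- dish: white ceramic dish, 90 mm across, 28 mm high, on the table to the right of the tray; origin at the centre of its underside
- screwdriver: stubby screwdriver 110 mm long lying on the table to the left of the tray, handle to its own -x
There are look-alikes about, which are no part of the job. Several things have the shape of the grey_head; the one meant has the colours described above.

How it is judged:
At the end, for the whole second after the job is handed in: The grey watch head lies at rest, flat and dial up on the surface, its centre within 23 mm of the centre of the green patch; every other part, the dish and the screwdriver lie within 25 mm of where they started (horizontal distance between grey_head and spot below 0.023 m and angle between grey_head's own z axis and vertical below 0.1 rad and height (world z) of grey_head below 0.008 m and linear speed of grey_head below 0.01 m/s and distance of each of gold_head, black_head, steel_clasp, gold_clasp, pin_block, link, dish, screwdriver from where it was at the start of the episode below 0.025 m); the robot touches nothing.
It fails at once if the grey watch head is lifted more than 10 mm off the tray floor (height (world z) of grey_head above 0.014 m).
It fails at once if the grey watch head is tipped more than 23 degrees (angle between grey_head's own z axis and vertical above 0.4 rad).
It fails at once if any other thing is shoved more than 40 mm (distance of any of gold_head, black_head, steel_clasp, gold_clasp, pin_block, link, dish, screwdriver from where it was at the start of the episode above 0.04 m).
It also fails if it takes over 48 s, if anything falls off the work surface, if the arm or the gripper's body presses on something with over 40 N, if the wrist force passes 120 N, or if a joint passes its speed limit or range.

## Working session

There is one attempt and no reset: what is moved stays moved. The work goes in short steps, Python scripts to look and compute and a tool call to move; the robot and the scene stay as the last step left them, time stands still between calls to the robot, and variables do not carry over. Pictures are saved under pics/ and viewed, about 8 in all and at most 12, crops included, and the job is handed in when it is done.

Besides the shell and the picture viewer there is one more tool, called after "Request:" as name([rows], argument=value, ...), one row to a line, values as JSON. play_rows: Moves the arm, as the interface text tells. Shift numbers are shares of 0.2 m and turn numbers shares of 90 degrees, none past 1 either way. Its arguments: {"type":"object","properties":{"motion":{"type":"array","items":{"type":"array","items":{"type":"number"}}},"squeeze":{"type":"number"}},"required":["motion"]}

```bash
mkdir -p pics
cat > h.py <<'E'
import numpy as np, cv2
from bench import r, eyes, job
def ray(p,xy,z):
    K,R,t=map(np.array,(p["mtx"],p["R"],p["t"]))
    d=R.T@np.linalg.inv(K)@np.array([xy[0],xy[1],1.]); c=-R.T@t
    return c+d*(z-c[2])/d[2]
def save(p,n,s=1.4,crop=None):
    im=cv2.cvtColor(p["image"],cv2.COLOR_RGB2BGR)
    if crop: im=im[crop[0]:crop[1],crop[2]:crop[3]]
    cv2.imwrite("pics/"+n,cv2.resize(im,None,fx=s,fy=s,interpolation=cv2.INTER_CUBIC))
def proj(p,X):
    q=np.array(p["mtx"])@(np.array(p["R"])@np.array(X)+p["t"]); return q[:2]/q[2]
E
python3 - <<'E'
from h import *
s=r.read_state(); print(s["time"],s["ee_pos"],s["eef_rot"],s["width"])
for n in ("scene","side"):
    p=eyes.camera(n); save(p,n+"1.png")
    c=-np.array(p["R"]).T@p["t"]; print(n,c.round(2))
    for l in ["grey_head","tray_mouth","spot","steel_clasp","gold_clasp","pin_block","link","dish","screwdriver","tray"]:
        for d in eyes.landmark_of(p,l)[:4]:
            if d["p"]>.2: print(l,round(d["p"],2),np.round(d["xy"]),ray(p,d["xy"],.004)[:2].round(3))
E
```

```text
0.0 [6.24623849e-01 2.04339369e-05 2.21777641e-01] [ 7.07085525e-01  7.07127710e-01 -5.09825919e-04 -4.49724545e-04] 0.08679872895957096
scene [ 1.28 -0.01  0.86]
grey_head 0.62 [291. 208.] [0.551 0.065]
grey_head 0.58 [354. 195.] [0.518 0.214]
grey_head 0.57 [339. 163.] [0.411 0.194]
tray_mouth 0.97 [238. 192.] [ 0.494 -0.055]
tray_mouth 0.7 [250. 227.] [ 0.601 -0.03 ]
spot 0.84 [261. 171.] [0.425 0.001]
steel_clasp 0.7 [249. 252.] [ 0.667 -0.033]
gold_clasp 0.47 [292. 243.] [0.649 0.059]
gold_clasp 0.26 [214. 256.] [ 0.672 -0.107]
pin_block 0.47 [215. 257.] [ 0.675 -0.106]
link 0.45 [264. 195.] [0.507 0.005]
dish 0.73 [ 98. 184.] [ 0.446 -0.392]
screwdriver 0.81 [432. 195.] [0.528 0.397]
tray 0.62 [251. 230.] [ 0.608 -0.029]
side [ 0.55 -0.93  0.87]
grey_head 0.66 [280. 221.] [0.551 0.044]
grey_head 0.4 [273. 186.] [0.528 0.218]
grey_head 0.4 [238. 190.] [0.413 0.197]
tray_mouth 0.57 [263. 244.] [ 0.504 -0.055]
spot 0.69 [234. 234.] [ 0.419 -0.018]
steel_clasp 0.55 [319. 237.] [ 0.666 -0.023]
gold_clasp 0.63 [310. 216.] [0.644 0.069]
pin_block 0.63 [231. 351.] [ 0.445 -0.399]
pin_block 0.48 [323. 257.] [ 0.673 -0.103]
pin_block 0.43 [260. 242.] [ 0.497 -0.05 ]
link 0.58 [263. 230.] [0.503 0.002]
dish 0.62 [228. 351.] [ 0.441 -0.401]
screwdriver 0.38 [272. 160.] [0.521 0.378]
tray 0.75 [294. 243.] [ 0.594 -0.05 ]
```

View pics/scene1.png

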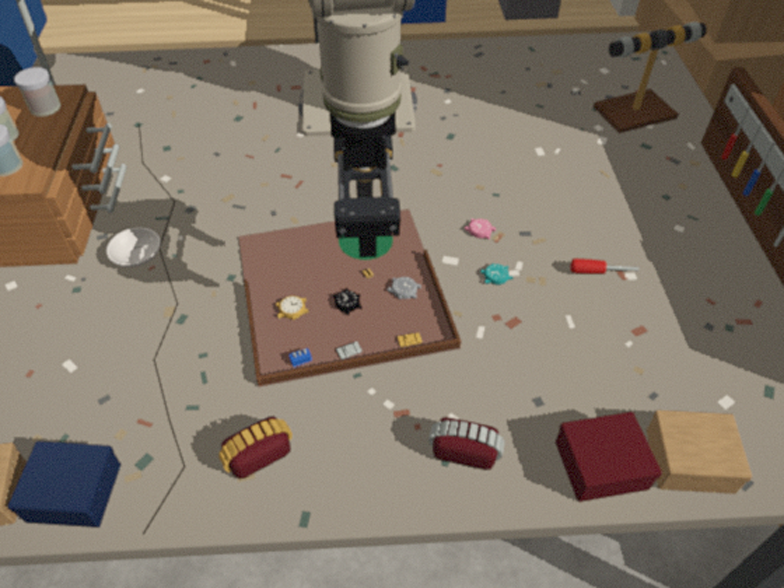

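View pics/side1.png

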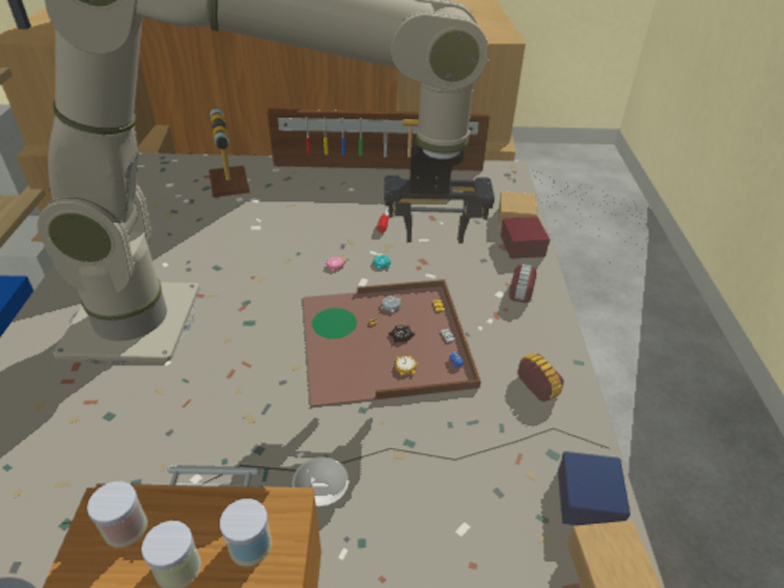

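The grey head is at display (404,287) in the scene view and (391,303) in the side view. Black is to its right, the link at (367,272), and the pink and teal look-alikes are outside the tray. I'll move over the grey head for a close look.

Request:
play_rows([
  [0.28,-0.37,0,0,0,0,100],
  [0.28,-0.37,0,0,0,0,100],
  [0.28,-0.37,0,0,0,0,100],
  [0.28,-0.37,0,0,0,0,100],
], squeeze=5)

```text
time: 1.6
ee_pos: [0.5516, 0.0553, 0.2228]
eef_rot: [0.707, 0.707, 0.0, 0.0]
ft_force: [-1.0, -0.6, -0.8]
width: 0.0868
```

Run:
```python
from h import *
s=r.read_state(); print(s["time"],s["ee_pos"])
for n in ("wrist","scene","side"):
    p=eyes.camera(n); save(p,n+"2.png")
    print(n,(-np.array(p["R"]).T@p["t"]).round(3))
    for l in ["grey_head","spot","link","black_head"]:
        for d in eyes.regions_of(p,l)[:3]:
            if d["p"]>.2:
                m=d["region"]; ys,xs=np.nonzero(m); c=(xs.mean(),ys.mean())
                print(l,round(d["p"],2),np.round(c),len(xs),p["image"][m].mean(0).round(),ray(p,c,.004 if l=="spot" else .012)[:2].round(4))
```

```text
1.6 [0.55158624 0.0552829  0.22278084]
wrist [0.551 0.126 0.386]
grey_head 0.74 [134.  25.] 1916 [216. 140. 160.] [0.4137 0.2029]
grey_head 0.69 [275. 173.] 1290 [156. 155. 156.] [0.5465 0.0596]
grey_head 0.57 [249.  17.] 1427 [ 82. 164. 159.] [0.5226 0.2095]
spot 0.62 [167. 219.] 4717 [ 54. 119.  82.] [0.4257 0.0066]
link 0.63 [240. 225.] 145 [148. 116.  71.] [0.5079 0.002 ]
black_head 0.89 [295. 255.] 1143 [44. 41. 42.] [ 0.5689 -0.0331]
scene [ 1.28  -0.01   0.855]
grey_head 0.77 [355. 195.] 283 [ 85. 149. 141.] [0.5255 0.2146]
grey_head 0.61 [289. 205.] 231 [143. 142. 140.] [0.5469 0.0603]
grey_head 0.49 [342. 163.] 188 [191. 129. 144.] [0.4177 0.2019]
spot 0.68 [261. 171.] 884 [ 52. 114.  77.] [4.258e-01 2.000e-04]
spot 0.37 [289. 205.] 236 [141. 140. 138.] [0.5414 0.0605]
black_head 0.79 [248. 215.] 224 [52. 48. 47.] [ 0.5707 -0.0342]
side [ 0.546 -0.935  0.872]
grey_head 0.63 [272. 187.] 117 [ 73. 144. 138.] [0.5233 0.2056]
grey_head 0.55 [279. 216.] 123 [133. 135. 135.] [0.5476 0.0565]
grey_head 0.43 [239. 187.] 109 [183. 128. 143.] [0.4141 0.1975]
spot 0.94 [238. 230.] 562 [ 49. 123.  80.] [ 0.428 -0.001]
spot 0.71 [276. 247.] 7867 [128. 100.  87.] [ 0.5427 -0.065 ]
link 0.26 [276. 247.] 7823 [128. 100.  87.] [ 0.5411 -0.0731]
black_head 0.67 [287. 238.] 172 [74. 65. 60.] [ 0.5718 -0.0377]
```

View pics/wrist2.png

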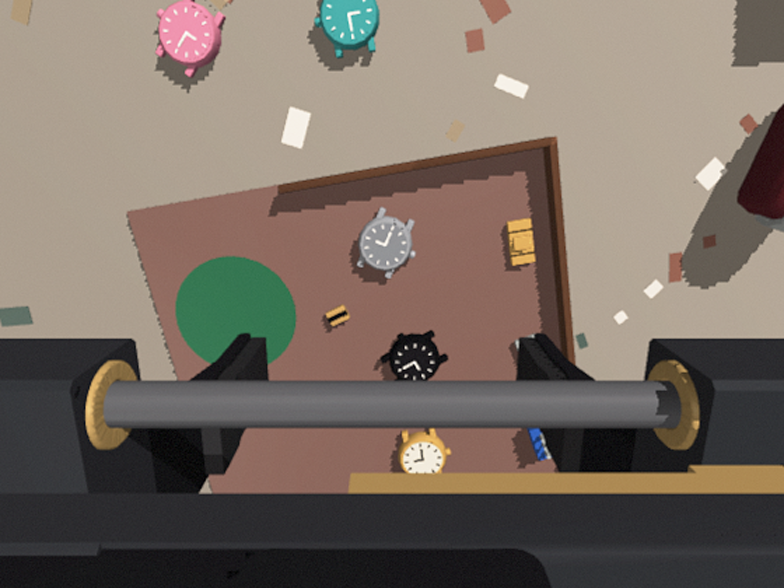

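The wrist view shows the grey head at display (385,243). Its lugs run about 68° from world x and the crown points about -22°. The wall is close above it, and the link is at (337,316). I'll turn the jaws to -22°, narrow them and come down part of the way.

Request:
play_rows([
  [0.018,-0.023,0.25,0,0,0.1,83],
  [0.018,-0.023,0.5,0,0,0.2,83],
  [0.018,-0.023,0.75,0,0,0.244,83],
  [0.018,-0.023,0.76,0,0,0.244,83],
  [0.018,-0.023,0.76,0,0,0.244,83],
])

```text
time: 2.98
ee_pos: [0.5474, 0.0598, 0.0723]
eef_rot: [0.828, 0.56, 0.001, 0.0]
ft_force: [-0.9, -0.6, 1.3]
width: 0.0722
```

Run:
```python
from h import *
s=r.read_state(); print(s["time"],s["ee_pos"],s["width"])
for n in ("wrist","scene","side"):
    p=eyes.camera(n)
    if n=="wrist": save(p,"wrist3.png"); print(proj(p,s["ee_pos"])*1.4, proj(p,[.547,.059,.016])*1.4)
    for l in ["grey_head"]:
        for d in eyes.regions_of(p,l)[:3]:
            if d["p"]>.2:
                m=d["region"]; ys,xs=np.nonzero(m); c=(xs.mean(),ys.mean())
                print(n,l,round(d["p"],2),np.round(c),len(xs),p["image"][m].mean(0).round(),ray(p,c,.012)[:2].round(4))
```

```text
2.975 [0.54743501 0.0598151  0.07231359] 0.07216505896344887
[392.03063855 359.83605119] [391.40895993 312.8720533 ]
wrist grey_head 0.98 [141.  14.] 2039 [ 74. 155. 150.] [0.5199 0.2021]
wrist grey_head 0.96 [278. 221.] 3379 [169. 167. 169.] [0.5465 0.0599]
wrist grey_head 0.83 [ 8. 90.] 1314 [168. 102. 120.] [0.4283 0.1952]
scene grey_head 0.81 [289. 206.] 254 [139. 137. 134.] [0.5501 0.0612]
scene grey_head 0.73 [ 95. 176.] 803 [200. 194. 186.] [ 0.4262 -0.4004]
scene grey_head 0.56 [354. 196.] 260 [ 78. 148. 141.] [0.5269 0.2127]
side grey_head 0.29 [238. 230.] 575 [ 49. 119.  78.] [ 0.4283 -0.0087]
```

View pics/wrist3.png

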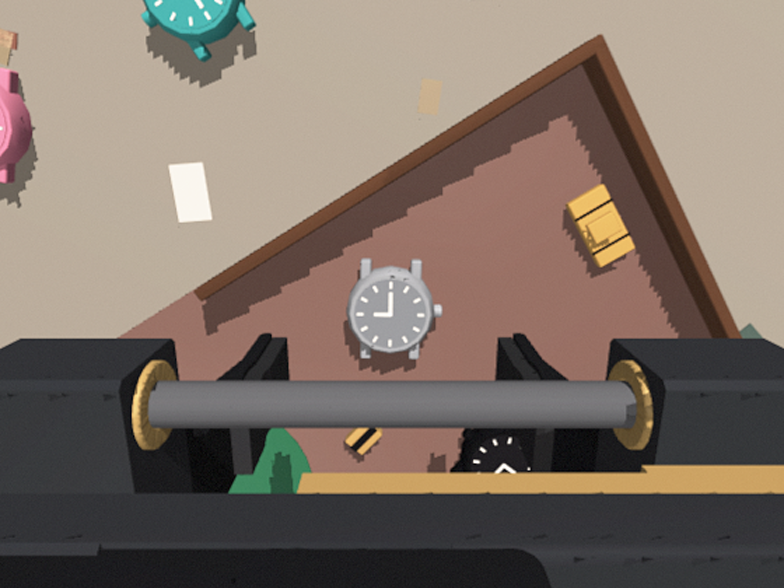

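The alignment is good: the head sits centred between the jaws with the crown on the jaw axis. Next I go down and close gently.

Request:
play_rows([
  [0,0,0.15,0,0,0,83],
  [0,0,0.25,0,0,0,83],
  [0,0,0.325,0,0,0,83],
  [0,0,0.325,0,0,0,83],
], squeeze=5)

```text
time: 3.78
ee_pos: [0.5466, 0.0596, 0.0055]
eef_rot: [0.829, 0.56, 0.0, 0.0]
ft_force: [-1.2, 0.3, 0.3]
width: 0.072
```

Request:
play_rows([
  [0,0,0,0,0,0,60],
  [0,0,0,0,0,0,52],
  [0,0,0,0,0,0,46],
  [0,0,0,0,0,0,46],
  [0,0,0,0,0,0,46],
], squeeze=5)

```text
time: 4.4
ee_pos: [0.5466, 0.0596, 0.0057]
eef_rot: [0.829, 0.559, 0.0, 0.0]
ft_force: [0.6, 0.3, 1.4]
width: 0.0441
```

Grip measures 44.1 mm, which matches case plus crown. I'll drag it along the floor, first straight out past the link and then across to the patch.

Request:
play_rows([
  [-0.035,-0.06,0,0,0,0,46],
  [-0.085,-0.15,0,0,0,0,46],
  [-0.135,-0.24,0,0,0,0,46],
  [-0.19,-0.33,0,0,0,0,46],
  [-0.23,-0.4,0,0,0,0,46],
])

```text
time: 5.03
ee_pos: [0.4537, 0.0466, 0.0057]
eef_rot: [0.829, 0.559, 0.0, 0.0]
ft_force: [1.4, 0.7, 1.6]
width: 0.0438
```

Run:
```python
from h import *
s=r.read_state(); print(s["time"],s["ee_pos"],s["width"],s["ft_force"])
p=eyes.camera("wrist"); save(p,"wrist4.png")
for d in eyes.regions_of(p,"link")[:2]: print("link",d["p"],ray(p,d["xy"],.008)[:2])
p=eyes.camera("side")
m=cv2.inRange(cv2.cvtColor(p["image"],cv2.COLOR_RGB2HSV),(65,90,40),(90,255,200)); 
for l in ("spot","link","grey_head"):
  for d in eyes.regions_of(p,l)[:2]: print(l,d["p"],ray(p,d["xy"],.008)[:2],p["image"][d["region"]].mean(0))
```

```text
5.025 [0.45365852 0.04661212 0.00566381] 0.04378339015614394 [1.41999752 0.73643519 1.57010331]
spot 0.76 [ 0.41447544 -0.00396106] [40.88047809 99.37848606 65.89442231]
grey_head 0.67 [0.52337299 0.21793681] [ 63.80645161 151.19354839 146.05376344]
grey_head 0.4 [0.44183664 0.03494758] [131.40350877 135.83333333 136.        ]
```

View pics/wrist4.png

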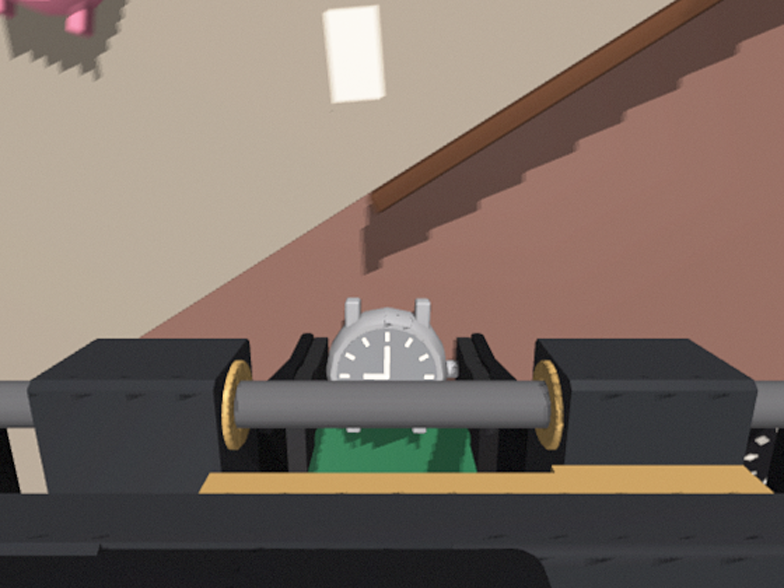

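The head is following flat in the jaws, with the patch below it in view. Second leg, onto the patch.

Request:
play_rows([
  [-0.06,-0.009,0,0,0,0,46],
  [-0.13,-0.019,0,0,0,0,46],
  [-0.2,-0.029,0,0,0,0,46],
  [-0.26,-0.038,0,0,0,0,46],
  [-0.26,-0.038,0,0,0,0,46],
])

```text
time: 5.95
ee_pos: [0.4279, 0.0002, 0.0056]
eef_rot: [0.829, 0.559, -0.0, 0.0]
ft_force: [0.1, -0.5, 1.4]
width: 0.0442
```

Request:
play_rows([
  [0,0,0,0,0,0,52],
  [0,0,0,0,0,0,60],
  [0,0,0,0,0,0,68],
  [0,0,0,0,0,0,68],
  [0,0,0,0,0,0,68],
])

```text
time: 6.58
ee_pos: [0.4285, 0.0016, 0.0055]
eef_rot: [0.829, 0.56, 0.0, -0.0]
ft_force: [-0.4, 0.5, 0.1]
width: 0.0589
```

Request:
play_rows([
  [0,0,-0.06,0,0,0,68],
  [0,0,-0.2,0,0,0,68],
  [0,0,-0.45,0,0,0,68],
  [0,0,-0.7,0,0,0,68],
  [0,0,-0.95,0,0,0,68],
])

```text
time: 7.2
ee_pos: [0.4282, 0.0015, 0.1982]
eef_rot: [0.829, 0.559, 0.001, 0.0]
ft_force: [1.0, 0.6, 0.3]
width: 0.059
```

Request:
play_rows([
  [-0.25,0.1,-0.1,0,0,0,68],
  [-0.5,0.2,-0.2,0,0,0,68],
  [-0.6,0.3,-0.2,0,0,0,68],
  [-0.6,0.3,-0.2,0,0,0,68],
])

```text
time: 7.7
ee_pos: [0.4393, -0.1341, 0.2364]
eef_rot: [0.83, 0.558, 0.0, 0.0]
ft_force: [-0.8, 1.2, 0.1]
width: 0.0589
```

Run:
```python
from h import *
s=r.read_state(); print(s["time"],s["ee_pos"],s["ft_force"])
for n in ("scene","side","wrist"):
  p=eyes.camera(n)
  if n=="scene": save(p,"scene5.png",2.6,(130,290,60,360))
  if n=="wrist": save(p,"wrist5.png")
  hsv=cv2.cvtColor(p["image"],cv2.COLOR_RGB2HSV)
  for l in ("spot","link","grey_head","black_head"):
    for d in eyes.regions_of(p,l)[:3]:
      if d["p"]>.2: print(n,l,round(d["p"],2),np.round(d["xy"]),ray(p,d["xy"],.004 if l=="spot" else .012)[:2].round(4),p["image"][d["region"]].mean(0).round())
```

```text
7.7 [ 0.43926579 -0.1340698   0.23639353] [-0.7789712   1.24285215  0.09733197]
scene spot 0.87 [261. 176.] [0.4436 0.0007] [ 53. 109.  75.]
scene grey_head 0.72 [341. 164.] [0.421  0.1979] [185. 126. 139.]
scene grey_head 0.6 [260. 169.] [ 0.4255 -0.0006] [131. 135. 131.]
scene grey_head 0.6 [355. 195.] [0.5253 0.2146] [ 72. 146. 139.]
scene black_head 0.58 [249. 215.] [ 0.5703 -0.0323] [55. 50. 48.]
side spot 0.93 [240. 238.] [ 0.4356 -0.0343] [ 53. 119.  80.]
side grey_head 0.58 [274. 184.] [0.5287 0.2183] [ 61. 146. 141.]
side grey_head 0.54 [237. 188.] [0.4094 0.1918] [182. 125. 142.]
side black_head 0.52 [288. 237.] [ 0.5753 -0.0319] [68. 63. 59.]
side black_head 0.24 [277. 252.] [ 0.5459 -0.0947] [129. 101.  87.]
wrist spot 0.73 [234.  45.] [0.4456 0.0088] [ 58. 120.  84.]
wrist link 0.69 [291.  23.] [0.5064 0.0049] [150. 119.  75.]
wrist grey_head 0.67 [217.  61.] [4.242e-01 2.000e-04] [155. 155. 156.]
wrist black_head 0.94 [361.  35.] [ 0.5665 -0.0316] [49. 46. 46.]
```

View pics/scene5.png

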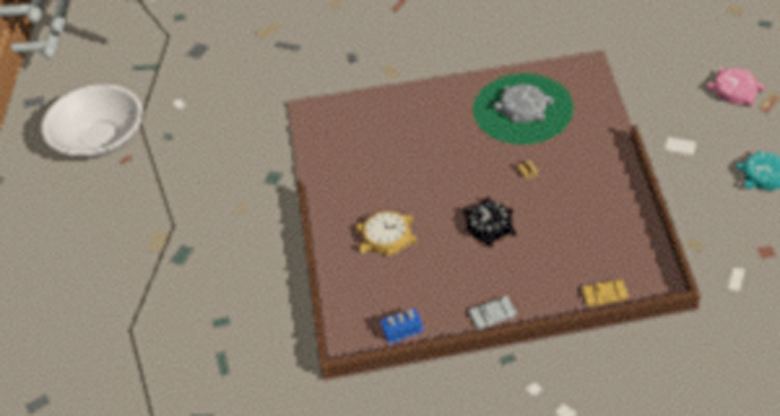

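View pics/wrist5.png

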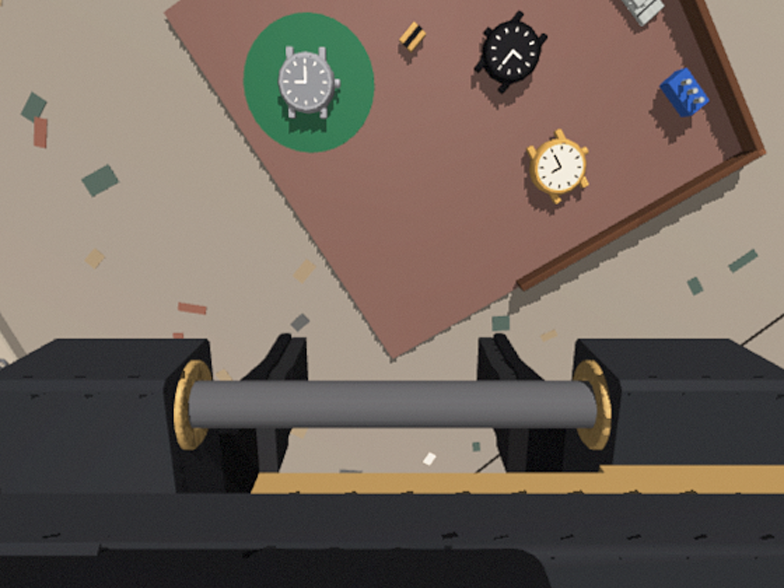

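The head lies at display (306,82) and the patch centre at (309,82), so it is about 2–3 mm off, dial up. The link and the other heads haven't moved. I'm handing in.

```bash
python3 -c "
from bench import job; print(job.close_job())"
```

```text
the job is handed in; nothing more can be done
None
```

The grey watch head is on the green patch, dial up, and the job is handed in. I gripped it lightly across the case and crown (5 N, 44 mm opening) and slid it along the floor. It went out through the open front, past the link, and across onto the patch. Then I opened the jaws, rose straight up and moved the arm clear to the side.

- **Position:** in the last wrist picture the head's centre is about 2–3 mm from the centre of the patch. The limit is 23 mm.
- **Other parts:** the link and the black head measured within about 4 mm of where they started, which is about how closely the measurements repeat. The gold head, clasps, pin block and dish I checked only by eye, and nothing looked moved. The screwdriver was outside the last pictures I viewed, but the arm never went near it.
- **Time:** about 8 s of the 48 s allowed, with only a few newtons on the wrist in the readings.
- **Checks that disagreed:** in the final views the patch detector read up to 3.5 cm off, because the head hides part of the patch. I judged the patch centre from its outline in the wrist picture instead. The detector also missed the grey head in the last side view.

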